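# Balance the load of an orbital shaker

### The arm

A 7-joint arm with a two-finger parallel gripper is mounted at the origin on the work surface. World frame = base frame: x ahead of the robot, y to its left, z up, the work surface at z = 0. Lengths are in m, angles in rad, forces in N, time in s.
With the tool pointing down it reaches from about 0.4 to 0.875 m from the base axis. Payload 19.3 kg.
Tool frame: the origin (TCP) lies at the very end of the fingers, on their centre line; the grasp point (between the pads) lies 19 mm behind it; z points along the fingers, y is the line along which they close (so a half turn about z gives the same grasp; the last joint's range is limited). The gripper opens to 85 mm and grips with 20 to 120 N. Pads are 22 mm wide; open, the fingers measure 114 mm over their backs; the gripper's body (76 mm by 85 mm) begins 54 mm behind the grasp point. The pads swing forward as they close: fully open they stand 13 mm farther back than shut.
Start: joints at [1.22, 0.521, -0.036, 1.599, 0.021, 1.021, -0.113], TCP at [0.173, -0.601, 0.231] pointing down, gripper open.
Joint ranges: [-2.91, 2.91], [-0.3, 2.13], [-1.5, 1.42], [0.17, 2.43], [-1.26, 4.41], [0.16, 1.93], [-2.52, 2.52]. Speed limits (rad/s): [1.89, 1.89, 2.39, 2.39, 3.01, 3.01, 3.01].

### API

Orientations are given as [roll, pitch, yaw] about the fixed x, y, z axes, in that order (R = Rz(yaw) Ry(pitch) Rx(roll)).
In Python, from workcell import monitor, viewer, bot gives the robot as it stands.
- The arm moves only by the tool move_arm, never from a script. Its arguments are lists of equal length, an entry for each row: "gripper": the opening, from 0 (shut) to 1 (fully open); "linear": the shift along the tool's x, y, z in cm, a list of three; "twist": the turn about the tool's z in degrees. A call has 1 to 8 rows; each row shifts and turns the commanded pose from where the row before left it, along the tool's axes as they then stand; what a row does not reach is not made up. A row lasts 1/10 s, in which the tool goes at most 50 mm and 8.59 degrees, less where a joint would pass 70% of its speed; a pose out of reach is approached as far as the arm can. A call with a gripper value outside its range is refused whole. The fingers move at their own pace and stop on an object; "squeeze" is the grip in N (left out, the last holds). Time passes only in rows, so rows that do not move let the fingers close. It gives the time, the measured TCP pose, the force, the opening and the grip force at its end, in the units of the state.
- monitor.observe(): the state, without advancing time (a new reading comes with each control period).
- viewer.grab_frame(name): name is "scene" or "top"; returns a dict with "img" (400x640x3 uint8, red, green, blue), "K" (3x3 intrinsics, pixels), "eye" and "rotation" of the camera in the world. Camera axes: x right, y up, looking along -z (the intrinsics and any distortion apply to the point x, -y, -z); pixel columns grow to the right and rows downward; lengths in m; the calibration is good to about 2 mm. A picture is of the moment at which its call begins. There is no depth.
- bot.job_done(): hands the job in; it is judged then, once.
The state is a dict: "clock": time; "qpos": joint angles; "qd": joint speeds; "joint_efforts": joint torques, N m; "position": TCP position; "tool_rot": TCP orientation; "force": force on the tool from outside, world axes, zero at the start; "moment": the same for the moment, N m; "grip_width": finger opening in m; "finger_force": force on a finger pad.
Only numpy, scipy, OpenCV 4.12 (cv2) and the standard library are available. Lean on these libraries where they do the work, as an engineer would, in place of code of your own. Each camera call takes 0.05 s, during which the arm holds its last target. There are 200 camera calls.

### The job

The shaker is loaded out of balance: rearrange its vessels so that the two flasks, the two square bottles and the two jars each stand straight across the deck from their own like, every vessel upright and centred on a pad. Let a vessel that has to wait stand for a moment in the empty steel tray beside the shaker. Keep the vessels upright, set them down rather than let them drop, and leave the dropper bottle and the microscope objective on the bench alone.

Things in the scene. Friction and masses are not known exactly. Their poses are not given: they have to be found in the camera images.
- flask_1: one of two alike: closed white conical plastic flask with a grey screw cap: 108 mm high, round base 70 mm across, the cone narrowing to a 26 mm neck at 70 mm up; cap 32 mm across, from 80 to 108 mm up; about 170 g, filled like the other flask. Origin at the centre of its underside, z up its axis
- flask_2: the other of two alike: closed white conical plastic flask with a grey screw cap: 108 mm high, round base 70 mm across, the cone narrowing to a 26 mm neck at 70 mm up; cap 32 mm across, from 80 to 108 mm up; about 170 g, filled like the other flask. Origin at the centre of its underside, z up its axis
- bottle_1: one of two alike: closed white square plastic bottle with a grey screw cap: 98 mm high, body 52 x 52 mm and 57 mm high, shoulders sloping to a 32 mm neck at 67 mm up; cap 40 mm across, from 70 to 98 mm up; about 190 g, filled like the other bottle. Origin at the centre of its underside, z up its axis
- bottle_2: the other of two alike: closed white square plastic bottle with a grey screw cap: 98 mm high, body 52 x 52 mm and 57 mm high, shoulders sloping to a 32 mm neck at 67 mm up; cap 40 mm across, from 70 to 98 mm up; about 190 g, filled like the other bottle. Origin at the centre of its underside, z up its axis
- jar_1: one of two alike: closed white squat round plastic jar with an overhanging grey lid, 62 mm high, body 56 mm across, lid 60 mm across, from 42 to 62 mm up; about 130 g, filled like the other jar. Origin at the centre of its underside, z up its axis
- jar_2: the other of two alike: closed white squat round plastic jar with an overhanging grey lid, 62 mm high, body 56 mm across, lid 60 mm across, from 42 to 62 mm up; about 130 g, filled like the other jar. Origin at the centre of its underside, z up its axis
- shaker: fixed cream shaker; square bare aluminium deck 300 mm wide, 90 mm above the bench, 8 mm rim. On it six black rubber pads, 72 mm across, tops 93 mm above the bench, centres 105 mm from the deck's centre at 0, 60, ... 300 degrees counter-clockwise from its x axis (knobs are on the -x side). A vessel starts on each pad, within 6 mm of its centre. Origin at bench level below the deck's centre
- tray: empty shallow stainless tray on the bench beside the shaker, fixed, 160 (x) x 130 (y) mm and 16 mm high, walls and floor 3 mm thick. Origin at the centre of its underside; a vessel in it stands 3 mm above the bench
- dropper: bystander: small white dropper bottle standing on the bench, 30 mm across, 71 mm high, light. Origin at the centre of its underside
- objective: bystander: steel microscope objective standing on the bench, 26 mm across, 46 mm high. Origin at the centre of its underside
There are look-alikes about, which are no part of the job. Leave any blue or red look-alike of the jar_2 alone.

How it is judged:
By the outcome, as a careful person would: the job done as asked, in the order asked, and still so for the second after the job is handed in, with the robot touching nothing.
It also fails if it takes over 104 s, if anything falls off the work surface, if the arm or the gripper's body presses on something with over 40 N, if the wrist force passes 120 N, or if a joint passes its speed limit or range.

## Working session

There is one attempt and no reset: what is moved stays moved. The work goes in short steps, Python scripts to look and compute and a tool call to move; the robot and the scene stay as the last step left them, time stands still between calls to the robot, and variables do not carry over. Pictures are saved under pics/ and viewed, at most 14 in all, crops included, and the job is handed in when it is done.

Besides the shell and the picture viewer there is one more tool, called after "Call:" as name([rows], argument=value, ...), one row to a line, values as JSON. move_arm: Moves the arm, as the interface text tells. Its arguments: {"type":"object","properties":{"gripper":{"type":"array"},"linear":{"type":"array"},"twist":{"type":"array"},"squeeze":{"type":"number"}},"required":["gripper","linear","twist"]}

```bash
mkdir -p pics
python3 - <<'E'
from workcell import monitor, viewer, bot
import cv2
for n in("scene","top"):
    f=viewer.grab_frame(n); cv2.imwrite(f"pics/{n}0.png",f["img"][:,:,::-1]); print(n,f["K"],f["eye"],f["rotation"],[k for k in f])
s=monitor.observe(); print(s)
E
```

```text
scene [[462.61905982   0.         327.87302281]
 [  0.         462.61905982 196.40214318]
 [  0.           0.           1.        ]] [ 1.23511859 -0.64850251  0.91514277] [ 0.86232258 -0.00436773  0.81305187] ['img', 'K', 'eye', 'rotation']
top [[479.02923384   0.         316.77403655]
 [  0.         479.02923384 195.44156827]
 [  0.           0.           1.        ]] [ 0.3573217  -0.00545281  1.33067234] [ 0.15819634  0.01925422 -1.57491833] ['img', 'K', 'eye', 'rotation']
{'clock': 0.1, 'qpos': array([ 1.21975321,  0.52197178, -0.03629939,  1.5999644 ,  0.02116558,
        1.02108235, -0.11278399]), 'qd': array([ 0.00070816, -0.00217516,  0.00029448, -0.00155546,  0.00170659,
        0.0006619 ,  0.00019631]), 'joint_efforts': array([ 2.31528313e-03, -9.28487635e+01,  1.98310442e+00, -3.70533478e+01,
        1.80572947e-02,  5.42091730e-03,  4.87393481e-05]), 'position': array([ 0.17310378, -0.60022933,  0.23076796]), 'tool_rot': array([-3.14055194e+00,  5.74086932e-05,  2.80806105e-01]), 'force': array([0.18324021, 0.05333886, 0.60945027]), 'moment': array([-0.00391249, -0.00271857,  0.01053381]), 'finger_force': 0.0, 'grip_width': 0.08530796779424302}
```

View pics/scene0.png

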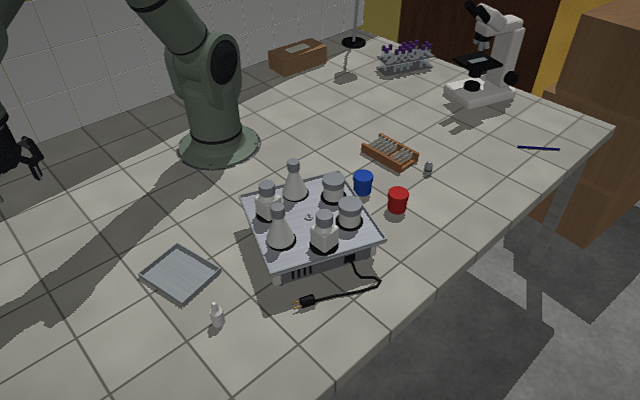

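View pics/top0.png

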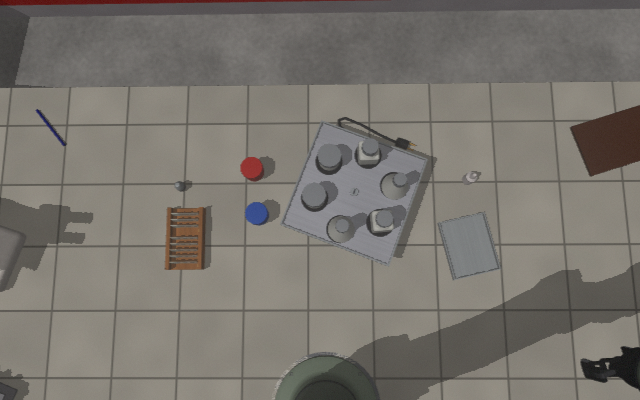

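The scene shows six vessels, with the tray at about (180,273). The top view gives, clockwise: jar (330,157), bottle (368,151), flask (396,183), bottle (383,220), flask (341,228), jar (314,195). Blue and red look-alikes stand apart on the bench at (257,213) and (252,168). Next I'll enlarge this area to measure it.

```bash
cat > h.py <<'E'
import numpy as np, cv2
from scipy.spatial.transform import Rotation as R
from workcell import monitor, viewer
def cam(f):
    r=R.from_euler('xyz',f["rotation"]).as_matrix(); return np.array(f["K"]),np.array(f["eye"]),r
def proj(f,P):
    K,e,r=cam(f); p=(np.atleast_2d(P)-e)@r; p=p*[1,-1,-1]; u=p@K.T; return u[:,:2]/u[:,2:]
def back(f,uv,z):
    K,e,r=cam(f); uv=np.atleast_2d(uv).astype(float); d=np.c_[uv,np.ones(len(uv))]@np.linalg.inv(K).T
    d=(d*[1,-1,-1])@r.T; return e+d*((z-e[2])/d[:,2])[:,None]
def crop(f,x,y,w,h,s,name,pts=None):
    im=cv2.resize(f["img"][y:y+h,x:x+w,::-1],None,fx=s,fy=s,interpolation=cv2.INTER_CUBIC)
    for g in range(0,w,20): cv2.putText(im,str(x+g),(g*s,10),0,.35,(0,255,255)); cv2.line(im,(g*s,12),(g*s,18),(0,255,255))
    for g in range(20,h,20): cv2.putText(im,str(y+g),(0,g*s+4),0,.35,(0,255,255))
    if pts is not None:
        for p in pts: cv2.circle(im,tuple(int(round(v)) for v in (np.array(p)-[x-.5,y-.5])*s),2,(0,0,255),-1)
    cv2.imwrite("pics/"+name,im)
E
python3 - <<'E'
from h import *
f=viewer.grab_frame("top"); crop(f,275,115,160,155,5,"topc.png"[:0]+"t1.png") if 0 else crop(f,275,115,155,150,4,"t1.png")
print(proj(f,[[0,0,0],[.173,-.6,.231]]))
g=viewer.grab_frame("scene"); print(proj(g,[[0,0,0],[.173,-.6,.231]])); crop(g,230,150,160,130,5,"s1.png")
E
```

```text
[[325.01703983 409.69652687]
 [599.10779767 356.22198257]]
[[218.44324468 144.77773694]
 [ 21.72689201 193.55249897]]
```

View pics/t1.png

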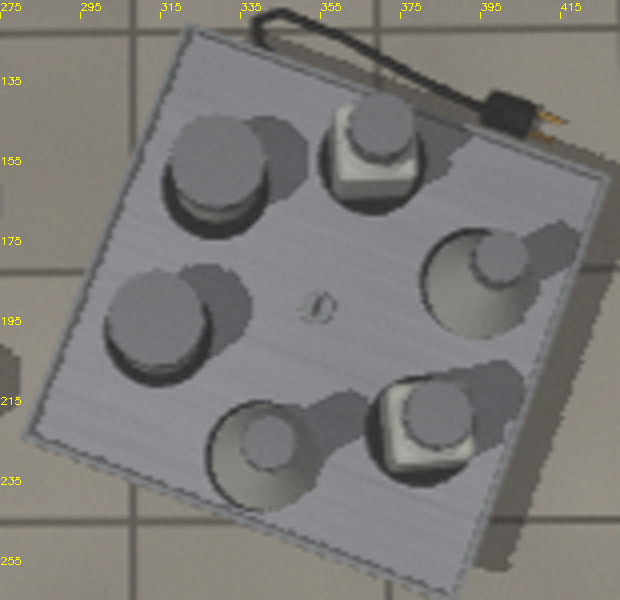

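View pics/s1.png

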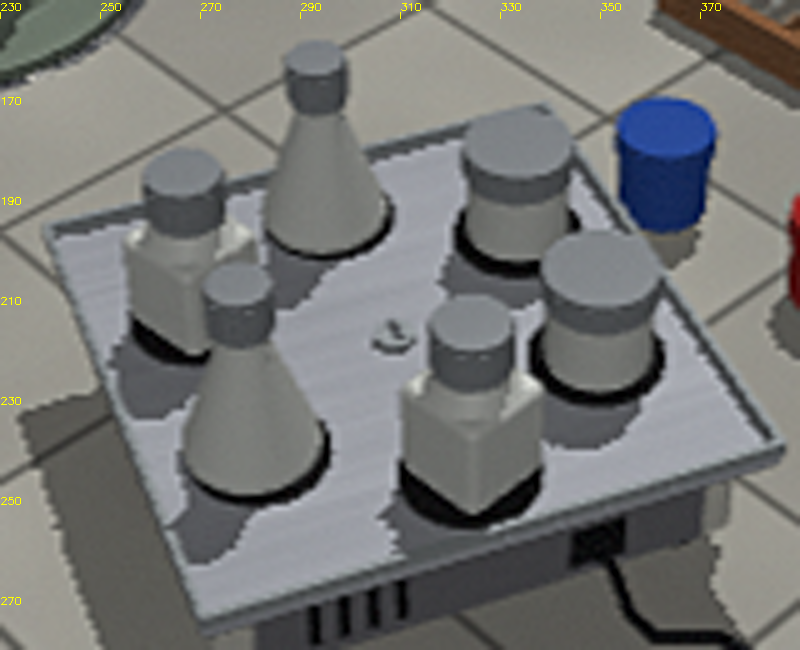

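The crops confirm the layout and show no look-alike on the deck. Both jars there have grey lids, and the blue one stands on the bench. Next I'll compute positions from both cameras.

```bash
cat > m.py <<'E'
from h import *
f=viewer.grab_frame("top"); g=viewer.grab_frame("scene")
T=lambda a:(np.array(a)+.5)/4-.5+[275,115]
S=lambda a:(np.array(a)+.5)/5-.5+[230,150]
n=["J0","B1","F2","B3","F4","J5"]; H=np.array([62,98,108,98,108,62])/1e3+.093
t=T([(218,161),(381,128),(500,258),(440,414),(269,443),(157,317)]); s=S([(600,265),(472,322),(240,283),(184,168),(317,57),(517,143)])
for i in range(6): print(n[i],back(f,t[i],H[i])[0,:2].round(4),back(g,s[i],H[i])[0,:2].round(4))
ct=T([(192,27),(607,178),(455,597),(28,436)]); cs=S([(783,448),(205,630),(48,230),(545,107)])
A=back(f,ct,.098)[:,:2];B=back(g,cs,.098)[:,:2];print(A.round(4).tolist(),B.round(4).tolist(),A.mean(0),B.mean(0))
for C in(A,B):
    print(np.linalg.norm(C-np.roll(C,1,0),axis=1)); d=C[1]-C[0]; d2=C[2]-C[3]; print(np.degrees(np.arctan2(d[1],d[0])),np.degrees(np.arctan2(d2[1],d2[0])))
    e=C[0]-C[3]; e2=C[1]-C[2];print(np.degrees(np.arctan2(e[1],e[0])),np.degrees(np.arctan2(e2[1],e2[0])))
# tray corners rim z .016 from top0
print(back(f,[(438,224),(486,211),(499,269),(453,279)],.016)[:,:2].round(3).tolist(), back(f,[(472,176)],.07))
E
python3 m.py
```

```text
J0 [ 0.6482 -0.0151] [ 0.6472 -0.0132]
B1 [ 0.6591 -0.1146] [ 0.6626 -0.1147]
F2 [ 0.5758 -0.1829] [ 0.5777 -0.1823]
B3 [ 0.4833 -0.1459] [ 0.4823 -0.1423]
F4 [ 0.4656 -0.0435] [ 0.4669 -0.0423]
J5 [0.549  0.0236] [0.5485 0.0244]
[[0.7544, 0.001], [0.6486, -0.2708], [0.3767, -0.1638], [0.481, 0.1087]] [[0.7598, 0.0031], [0.6562, -0.2742], [0.3778, -0.164], [0.4839, 0.1101]] [ 0.56516151 -0.08122419] [ 0.56941161 -0.08126379]
[0.29383746 0.29167912 0.2922235  0.29171058]
-111.25658527283777 -110.93960019348653
-21.494279707474043 -21.490299221935615
[0.29593428 0.29591089 0.29947677 0.29390168]
-110.47985065502137 -111.16427970947781
-21.198050383008557 -21.578017551586637
[[0.486, -0.313], [0.521, -0.446], [0.363, -0.471], [0.337, -0.347]] [[ 0.6080787  -0.39610866  0.07      ]]
```

```bash
cat >> m.py <<'E'
print("---")
from scipy.optimize import least_squares
p=back(f,T([(216,182),(372.5,158),(476,283),(421,432),(262,455),(158.5,331)]),.093)[:,:2]
def mod(v): a=v[2]-np.arange(6)*np.pi/3; return v[:2]+.105*np.c_[np.cos(a),np.sin(a)]
sol=least_squares(lambda v:(mod(v)-p).ravel(),[.565,-.08,.7]); v=sol.x
print(v[:2],np.degrees(v[2]),(sol.fun*1e3).round(1)); P=mod(v); print(P.round(4).tolist(), np.linalg.norm(p[:3]-p[3:],axis=1))
for z in(.09,.093,.098): print(z,back(f,ct,z).mean(0)[:2],back(g,cs,z).mean(0)[:2])
ci=np.array([(np.cos(a),np.sin(a),0) for a in np.linspace(0,6.28,40)])*.036
pts=np.vstack([np.r_[q,.093]+ci for q in P])
crop(g,230,150,160,130,5,"s2.png",proj(g,pts))
crop(f,275,115,155,150,4,"t2.png",proj(f,pts))
a,b=cv2.imread("pics/t2.png"),cv2.imread("pics/s2.png"); b=cv2.resize(b,(420,341)); a=cv2.resize(a,(380,368))
w=np.zeros((368,800,3),np.uint8); w[:,:380]=a; w[:341,380:]=b; cv2.imwrite("pics/c2.png",w)
E
python3 m.py | sed -n '/---/,$p'
```

```text
---
[ 0.56578996 -0.07991561] 38.493509473440604 [-1.4 -0.4 -1.2 -0.5  1.2 -0.   1.1  0.1 -0.1  1.1  0.5 -0.3]
[[0.648, -0.0146], [0.6635, -0.1184], [0.5813, -0.1838], [0.4836, -0.1453], [0.4681, -0.0414], [0.5503, 0.0239]] [0.21222461 0.21046205 0.21011767]
0.09 [ 0.56651038 -0.08171595] [ 0.5628942 -0.0757104]
0.093 [ 0.56600455 -0.08153154] [ 0.56533822 -0.07779292]
0.098 [ 0.56516151 -0.08122419] [ 0.56941161 -0.08126379]
```

View pics/s2.png

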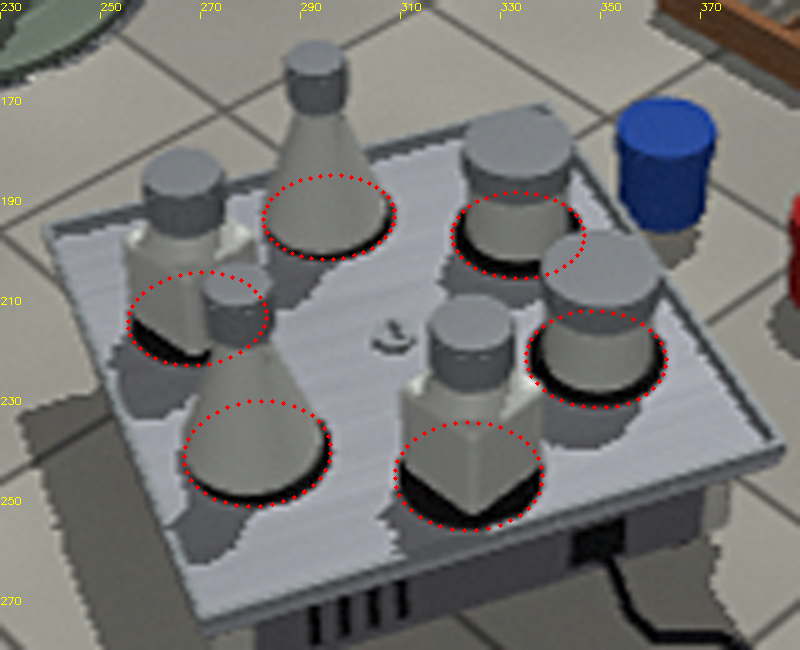

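The fitted pads match both views to about 1 mm. Numbering the pads p0–p5 clockwise in the top view, the plan is:
1. Bottle p3 to the tray.
2. Jar p5 to p3.
3. Flask p4 to p5.
4. Bottle from the tray to p4.

Call:
move_arm([
  [0,0,-1],
  [0,0,-1],
  [2.6,-3.8,0],
  [2.6,-3.8,0],
  [2.6,-3.8,0],
  [2.6,-3.8,0],
  [2.6,-3.8,0],
  [2.6,-3.8,0],
], gripper=[0.75,0.75,0.75,0.75,0.75,0.75,0.75,0.75], twist=[8.05,8.05,0,0,0,0,0,0], squeeze=40)

```text
clock: 1.2
position: [0.33, -0.3709, 0.2515]
tool_rot: [3.141, -0.0, -0.0]
force: [0.5, -0.3, 1.6]
grip_width: 0.0642
finger_force: 0.0
```

Call:
move_arm([
  [2.6,-3.8,0],
  [2.6,-3.8,0],
  [2.6,-3.8,0],
  [2.6,-3.8,0],
  [2.6,-3.8,0],
  [2.3,-3.6,0],
  [0,0,2],
  [0,0,2],
], gripper=[0.75,0.75,0.75,0.75,0.75,0.75,0.75,0.75], twist=[0,0,0,0,0,0,0,0])

```text
clock: 2.0
position: [0.4831, -0.1453, 0.2111]
tool_rot: [3.142, -0.001, 0.002]
force: [-0.9, -0.6, 0.0]
grip_width: 0.0637
finger_force: 0.0
```

Now I'll go down 5.1 cm to z = 0.160 and close.

Call:
move_arm([
  [0,0,2.5],
  [0,0,2],
  [0,0,0.6],
  [0,0,0],
  [0,0,0],
  [0,0,0],
  [0,0,0],
  [0,0,0],
], gripper=[0.75,0.75,0.75,0.3,0.3,0.3,0.3,0.3], twist=[0,0,0,0,0,0,0,0])

```text
clock: 2.8
position: [0.4827, -0.1467, 0.161]
tool_rot: [3.141, -0.001, -0.0]
force: [-0.5, 0.3, 6.6]
grip_width: 0.0389
finger_force: 41.1
```

Run:
```python
from h import *
print(monitor.observe()['qpos'])
f=viewer.grab_frame("top");g=viewer.grab_frame("scene"); crop(f,330,160,90,100,4,"a.png");crop(g,220,110,110,100,4,"b.png")
a,b=cv2.imread("pics/a.png"),cv2.imread("pics/b.png"); cv2.imwrite("pics/c1.png",np.hstack([a,b]))
```

```text
[ 0.31160809  0.43140216 -0.17392707  1.97612664  0.10750656  0.74144617
 -1.49709281]
```

View pics/c1.png

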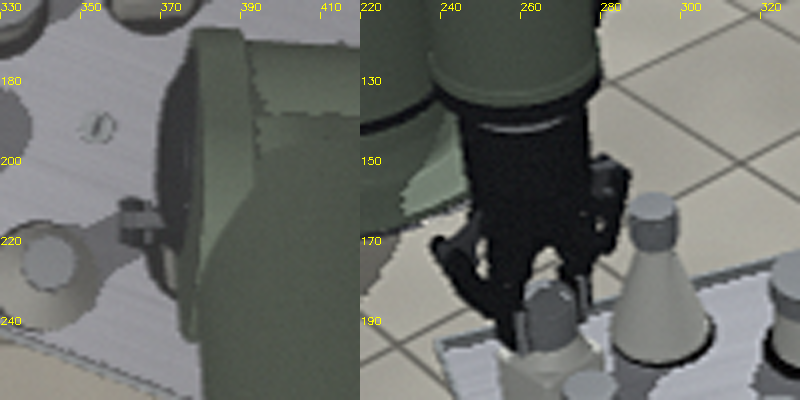

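The left half shows the gripper over p3. The right half shows the fingers on the bottle cap, upright, near (254,190) in the scene view, with the width at 39 mm. I'll lift it and carry it to the tray.

Call:
move_arm([
  [0,0,-0.5],
  [0,0,-1.5],
  [0,0,-2],
  [0,0,-1],
  [-0.2,1,0],
  [-0.5,2,0],
  [-0.6,2.8,0],
  [-0.6,2.8,0],
], gripper=[0.3,0.3,0.3,0.3,0.3,0.3,0.3,0.3], twist=[0,0,0,0,0,0,0,0])

```text
clock: 3.7
position: [0.4624, -0.234, 0.2095]
tool_rot: [-3.141, 0.001, 0.0]
force: [0.1, -0.2, -1.7]
grip_width: 0.039
finger_force: 40.7
```

Call:
move_arm([
  [-0.6,2.8,0],
  [-0.6,2.8,0],
  [-0.6,2.8,0],
  [-0.6,2.8,0],
  [-0.6,2.5,0],
  [-0.4,1.5,0],
  [0,0.6,0],
  [0,0,1],
], gripper=[0.3,0.3,0.3,0.3,0.3,0.3,0.3,0.3], twist=[0,0,0,0,0,0,0,0])

```text
clock: 4.5
position: [0.4296, -0.391, 0.2005]
tool_rot: [3.141, -0.001, -0.001]
force: [-0.3, 1.4, -2.0]
grip_width: 0.0389
finger_force: 40.7
```

Call:
move_arm([
  [0,0,2],
  [0,0,2.8],
  [0,0,2.8],
  [0,0,2.5],
  [0,0,1.5],
  [0,0,0.8],
  [0,0,0.3],
  [0,0,0],
], gripper=[0.3,0.3,0.3,0.3,0.3,0.3,0.3,0.3], twist=[0,0,0,0,0,0,0,0])

```text
clock: 5.3
position: [0.4296, -0.3905, 0.0736]
tool_rot: [3.141, -0.0, 0.0]
force: [-0.3, -0.6, -1.5]
grip_width: 0.0391
finger_force: 40.7
```

Call:
move_arm([
  [0,0,0.1],
  [0,0,0.1],
  [0,0,0.1],
  [0,0,0],
], gripper=[0.3,0.3,0.3,0.3], twist=[0,0,0,0])

```text
clock: 5.7
position: [0.4296, -0.3908, 0.071]
tool_rot: [3.141, -0.001, -0.0]
force: [-1.4, 1.7, 8.2]
grip_width: 0.0389
finger_force: 41.4
```

The force shows it has touched down, so I'll release and rise.

Call:
move_arm([
  [0,0,0],
  [0,0,0],
  [0,0,-1],
  [0,0,-4],
  [0,0,-5],
  [0,0,-5],
  [0,0,-4],
  [0.8,-4,0],
], gripper=[0.75,0.75,0.75,0.75,0.75,0.75,0.75,0.75], twist=[0,0,0,0,0,0,0,0])

```text
clock: 6.5
position: [0.4374, -0.3553, 0.2662]
tool_rot: [3.135, -0.006, -0.006]
force: [1.6, 0.6, -1.2]
grip_width: 0.0639
finger_force: 0.0
```

Call:
move_arm([
  [1.3,-4.5,0],
  [1.3,-4.5,0],
  [1.3,-4.5,0],
  [1.3,-4.5,0],
  [1.3,-4.5,0],
  [1.3,-4.5,0],
  [1.3,-4.5,0],
  [1.3,-4.5,0],
], gripper=[0.75,0.75,0.75,0.95,0.95,0.95,0.95,0.95], twist=[0,0,0,0,0,0,0,0])

```text
clock: 7.3
position: [0.5415, 0.0112, 0.2612]
tool_rot: [3.141, -0.001, -0.0]
force: [1.3, -0.8, 0.7]
grip_width: 0.0812
finger_force: 0.0
```

Call:
move_arm([
  [0.8,-1.3,1],
  [0,0,2.5],
  [0,0,3],
  [0,0,3],
  [0,0,2.5],
  [0,0,1.5],
  [0,0,0.8],
  [0,0,0],
], gripper=[0.95,0.95,0.95,0.95,0.95,0.95,0.95,0.95], twist=[0,0,0,0,0,0,0,0])

```text
clock: 8.1
position: [0.549, 0.0221, 0.1169]
tool_rot: [3.141, 0.001, -0.0]
force: [0.8, 0.1, 0.6]
grip_width: 0.081
finger_force: 0.0
```

Call:
move_arm([
  [0,0,0],
  [0,0,0],
  [0,0,0],
  [0,0,0],
], gripper=[0.5,0.5,0.5,0.5], twist=[0,0,0,0])

```text
clock: 8.5
position: [0.5499, 0.0224, 0.1186]
tool_rot: [-3.142, -0.002, -0.0]
force: [-2.1, -0.2, 6.8]
grip_width: 0.0588
finger_force: 41.9
```

Run:
```python
from h import *
g=viewer.grab_frame("scene"); crop(g,130,100,260,200,3,"c3.png")
```

```text
(no output)
```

View pics/c3.png

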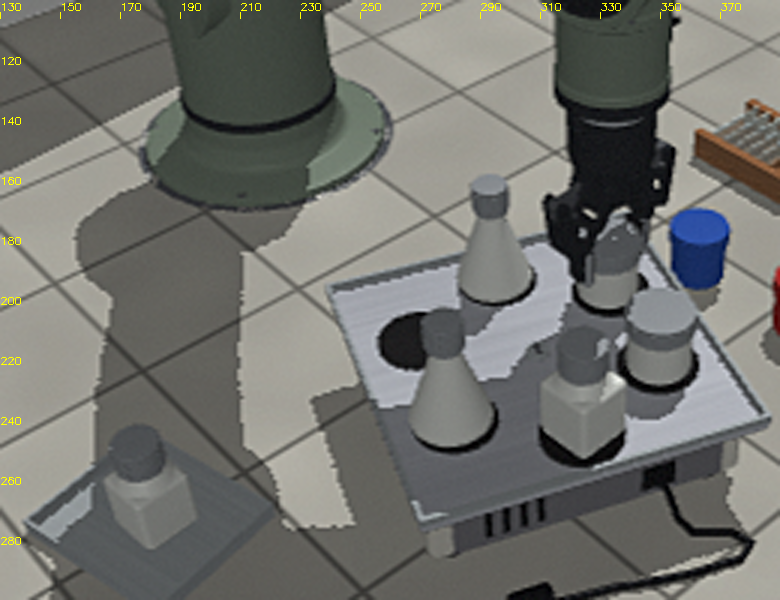

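The bottle stands upright in the tray at about (178,262) in the scene view. The jar is gripped at p5, and pad p3 is free at about (266,213). I'll lift the jar above flask height and carry it to p3.

Call:
move_arm([
  [0,0,-0.5],
  [0,0,-1.5],
  [0,0,-3],
  [0,0,-3],
  [0,0,-3],
  [0,0,-1.5],
  [-0.4,1,0],
  [-0.9,2.3,0],
], gripper=[0.5,0.5,0.5,0.5,0.5,0.5,0.5,0.5], twist=[0,0,0,0,0,0,0,0])

```text
clock: 9.35
position: [0.5362, -0.01, 0.2424]
tool_rot: [-3.141, -0.001, 0.002]
force: [0.1, -0.3, -2.0]
grip_width: 0.0591
finger_force: 43.5
```

Call:
move_arm([
  [-1.1,2.8,0],
  [-1.1,2.8,0],
  [-1.1,2.8,0],
  [-0.9,2.5,0],
  [-0.7,1.8,0],
  [-0.3,0.8,0],
  [0,0,0],
  [0,0,0],
], gripper=[0.5,0.5,0.5,0.5,0.5,0.5,0.5,0.5], twist=[0,0,0,0,0,0,0,0])

```text
clock: 10.15
position: [0.4844, -0.1449, 0.2421]
tool_rot: [-3.141, 0.0, 0.0]
force: [0.3, -0.9, -1.8]
grip_width: 0.0589
finger_force: 43.5
```

Run:
```python
from h import *
s=monitor.observe(); print(s["position"],s["tool_rot"],s["grip_width"])
g=viewer.grab_frame("scene"); q=[.4836,-.1453,.093]
ci=np.array([(np.cos(a),np.sin(a),0) for a in np.linspace(0,6.28,30)])*.036
crop(g,220,100,140,130,5,"c4.png",proj(g,np.array(q)+ci))
```

```text
[ 0.48442561 -0.14488094  0.24213322] [-3.14117875e+00  7.53805022e-05  2.69769814e-04] 0.05889290933930226
```

View pics/c4.png

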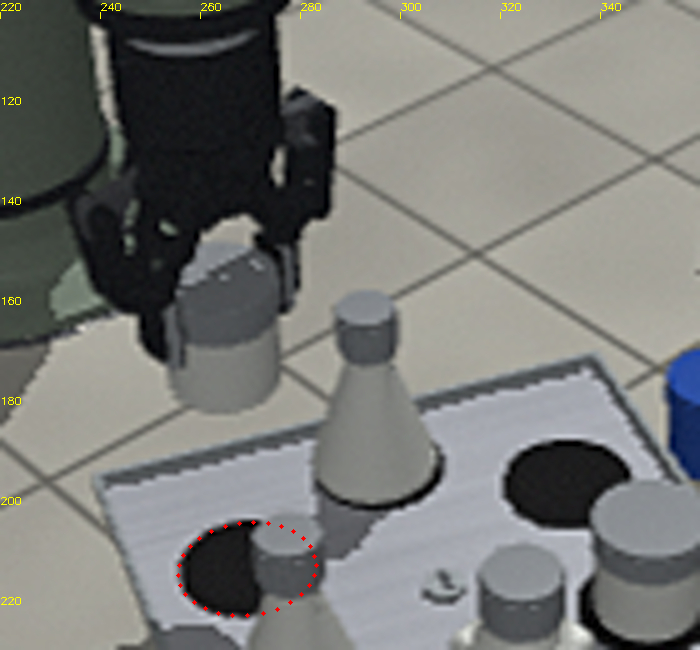

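The jar hangs upright above p3, and the pad outline matches my model. I'll set it down.

Call:
move_arm([
  [0,0,1.5],
  [0,0,2.8],
  [0,0,2.8],
  [0,0,2.5],
  [0,0,1.5],
  [0,0,0.7],
  [0,0,0.2],
  [0,0,0],
], gripper=[0.5,0.5,0.5,0.5,0.5,0.5,0.5,0.5], twist=[0,0,0,0,0,0,0,0])

```text
clock: 11.0
position: [0.4847, -0.1452, 0.1227]
tool_rot: [-3.142, -0.0, 0.0]
force: [0.0, -0.1, -1.4]
grip_width: 0.059
finger_force: 43.5
```

Call:
move_arm([
  [0,0,0.1],
  [0,0,0.1],
  [0,0,0.1],
  [0,0,0],
], gripper=[0.5,0.5,0.5,0.5], twist=[0,0,0,0])

```text
clock: 11.4
position: [0.4843, -0.1457, 0.1194]
tool_rot: [3.142, -0.0, -0.0]
force: [0.3, -0.1, -1.1]
grip_width: 0.0591
finger_force: 43.5
```

Call:
move_arm([
  [0,0,0.1],
  [0,0,0.1],
  [0,0,0],
], gripper=[0.5,0.5,0.5], twist=[0,0,0])

```text
clock: 11.7
position: [0.4845, -0.1457, 0.1185]
tool_rot: [3.141, -0.001, -0.0]
force: [-8.6, 3.0, 27.9]
grip_width: 0.0587
finger_force: 45.9
```

Call:
move_arm([
  [0,0,-0.1],
  [0,0,0],
  [0,0,0],
  [0,0,-1.5],
  [0,0,-3],
  [0,0,-4],
  [0,0,-4],
  [0,0,-1],
], gripper=[0.9,0.9,0.9,0.9,0.9,0.9,0.9,0.9], twist=[0,0,0,0,0,0,0,0])

```text
clock: 12.5
position: [0.4856, -0.1459, 0.257]
tool_rot: [3.14, -0.005, -0.0]
force: [1.4, 0.8, 0.1]
grip_width: 0.077
finger_force: 0.0
```

Call:
move_arm([
  [-0.6,-3.4,0],
  [-0.6,-3.4,0],
  [-0.6,-3.4,0],
  [0,0,1.5],
  [0,0,3],
  [0,0,2.5],
  [0,0,1],
  [0,0,0],
], gripper=[0.7,0.7,0.7,0.7,0.7,0.7,0.7,0.7], twist=[0,0,0,0,0,0,0,0])

```text
clock: 13.3
position: [0.4657, -0.0435, 0.1722]
tool_rot: [-3.141, 0.003, -0.0]
force: [-0.8, 0.4, 0.5]
grip_width: 0.0598
finger_force: 0.0
```

Call:
move_arm([
  [0,0,0.5],
  [0,0,0],
  [0,0,0],
  [0,0,0],
  [0,0,0],
  [0,0,0],
  [0,0,0],
], gripper=[0.7,0.2,0.2,0.2,0.2,0.2,0.2], twist=[0,0,0,0,0,0,0])

```text
clock: 14.0
position: [0.4668, -0.0435, 0.1689]
tool_rot: [-3.142, -0.001, -0.0]
force: [-0.8, 1.4, 6.4]
grip_width: 0.0311
finger_force: 39.7
```

Run:
```python
from h import *
s=monitor.observe(); print(s["position"],s["qpos"][6])
g=viewer.grab_frame("scene"); 
ci=np.array([(np.cos(a),np.sin(a),0) for a in np.linspace(0,6.28,30)])
crop(g,230,110,140,130,5,"c5.png",proj(g,np.vstack([np.array([.4836,-.1453,.155])+ci*.030,np.array([.5503,.0239,.093])+ci*.036])))
```

```text
[ 0.46678031 -0.0434731   0.16893853] -1.7452322682789243
```

View pics/c5.png

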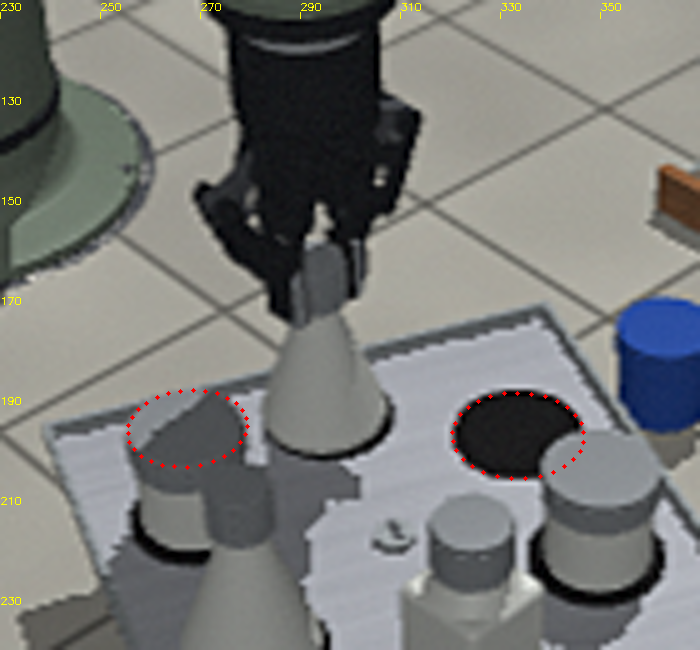

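The jar at p3 matches its target outline. The flask is gripped by its cap, and pad p5 (centre about (333,196)) matches the model. I'll move the flask to p5.

Call:
move_arm([
  [0,0,-0.5],
  [0,0,-1.5],
  [0,0,-1.5],
  [0,0,-0.5],
  [0.6,-0.5,0],
  [1.6,-1.3,0],
  [2,-1.6,0],
  [2,-1.6,0],
], gripper=[0.2,0.2,0.2,0.2,0.2,0.2,0.2,0.2], twist=[0,0,0,0,0,0,0,0])

```text
clock: 14.85
position: [0.529, 0.0073, 0.2076]
tool_rot: [3.142, 0.001, -0.0]
force: [0.1, 0.4, -3.4]
grip_width: 0.0311
finger_force: 39.9
```

Call:
move_arm([
  [1.6,-1.2,0],
  [0.6,-0.5,0],
  [0,0,0],
  [0,0,1],
  [0,0,1.5],
  [0,0,0.8],
  [0,0,0.3],
  [0,0,0],
], gripper=[0.2,0.2,0.2,0.2,0.2,0.2,0.2,0.2], twist=[0,0,0,0,0,0,0,0])

```text
clock: 15.65
position: [0.55, 0.0231, 0.172]
tool_rot: [3.141, 0.001, -0.001]
force: [-0.3, 0.4, -2.0]
grip_width: 0.0309
finger_force: 39.9
```

Call:
move_arm([
  [0,-0.1,0.1],
  [0,0,0.1],
  [0,0,0.1],
  [0,0,0.1],
  [0,0,0],
], gripper=[0.2,0.2,0.2,0.2,0.2], twist=[0,0,0,0,0])

```text
clock: 16.15
position: [0.5507, 0.0246, 0.1689]
tool_rot: [-3.141, -0.001, -0.0]
force: [-1.8, 1.5, 7.6]
grip_width: 0.031
finger_force: 40.7
```

It has touched down, so I'll release and go back to the tray.

Call:
move_arm([
  [0,0,0],
  [0,0,0],
  [0,0,0],
  [0,0,-1.5],
  [0,0,-3.5],
  [0,0,-3.5],
  [-0.6,2,0],
  [-1.3,4.5,0],
], gripper=[0.7,0.7,0.7,0.7,0.7,0.7,0.7,0.7], twist=[0,0,0,0,0,0,0,0])

```text
clock: 16.95
position: [0.5322, -0.0382, 0.2542]
tool_rot: [-3.14, -0.002, 0.005]
force: [0.1, -1.1, -1.3]
grip_width: 0.0601
finger_force: 0.0
```

Call:
move_arm([
  [-1.3,4.5,0],
  [-1.3,4.5,0],
  [-1.3,4.5,0],
  [-1.3,4.5,0],
  [-1.3,4.5,0],
  [-1.3,4.5,0],
  [-1.3,4.5,0],
  [-1.1,3.5,0],
], gripper=[0.7,0.7,0.7,0.7,0.7,0.7,0.7,0.7], twist=[0,0,0,0,0,0,0,0])

```text
clock: 17.75
position: [0.4278, -0.3933, 0.2533]
tool_rot: [3.141, 0.0, -0.002]
force: [-0.3, 0.5, -0.3]
grip_width: 0.0598
finger_force: 0.0
```

Run:
```python
from h import *
s=monitor.observe(); print(s["position"],s["qpos"][6])
g=viewer.grab_frame("scene"); 
ci=np.array([(np.cos(a),np.sin(a),0) for a in np.linspace(0,6.28,30)])
crop(g,130,110,260,190,3,"c6.png",proj(g,np.vstack([np.array([.4296,-.3908,.101])+ci*.020,np.array([.5503,.0239,.201])+ci*.016,np.array([.4681,-.0414,.093])+ci*.036])))
```

```text
[ 0.42783401 -0.39328142  0.25325957] -0.9892592393053853
```

View pics/c6.png

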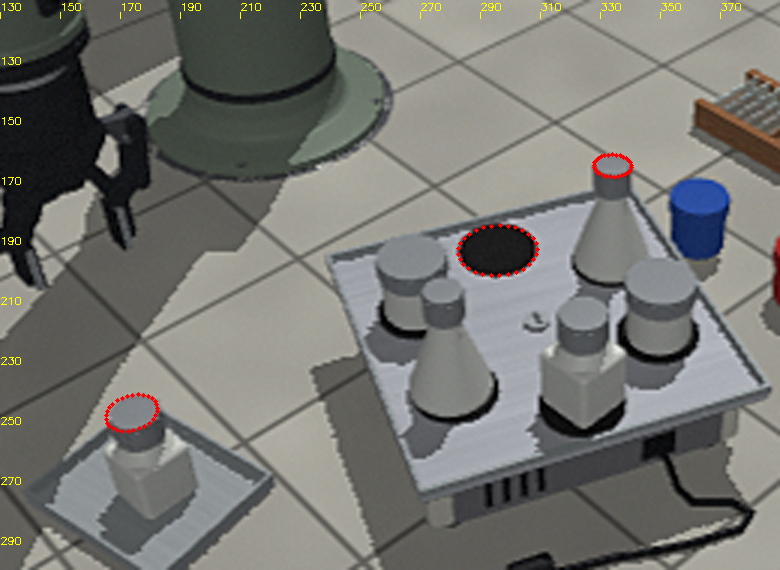

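Everything stands on its mark: jar at p3, flask at p5, bottle upright in the tray at about (175,247), pad p4 free. I'll pick the bottle back up.

Call:
move_arm([
  [0.3,-0.3,2],
  [0,0,3.5],
  [0,0,3.5],
  [0,0,3.5],
  [0,0,3],
  [0,0,2],
  [0,0,0.8],
  [0,0,0],
], gripper=[0.7,0.7,0.7,0.7,0.7,0.7,0.7,0.7], twist=[0,0,0,0,0,0,0,0])

```text
clock: 18.6
position: [0.432, -0.3873, 0.0697]
tool_rot: [-3.141, 0.001, -0.0]
force: [-0.5, -0.2, 0.2]
grip_width: 0.06
finger_force: 0.0
```

Call:
move_arm([
  [0,0,0],
  [0,0,0],
  [0,0,0],
  [0,0,0],
  [0,0,0],
  [0,0,0],
], gripper=[0.3,0.3,0.3,0.3,0.3,0.3], twist=[0,0,0,0,0,0])

```text
clock: 19.2
position: [0.4328, -0.3881, 0.0716]
tool_rot: [3.14, -0.002, -0.0]
force: [0.4, -0.6, 7.4]
grip_width: 0.0387
finger_force: 40.5
```

Call:
move_arm([
  [0,0,-0.5],
  [0,0,-1.8],
  [0,0,-3.2],
  [0,0,-3.5],
  [0,0,-3.5],
  [0,0,-3.5],
  [0,0,-2],
  [0,0,-0.8],
], gripper=[0.3,0.3,0.3,0.3,0.3,0.3,0.3,0.3], twist=[0,0,0,0,0,0,0,0])

```text
clock: 20.0
position: [0.4326, -0.3879, 0.2609]
tool_rot: [3.14, -0.003, -0.0]
force: [0.1, -0.6, -1.7]
grip_width: 0.0389
finger_force: 40.7
```

Call:
move_arm([
  [0.1,-1,0],
  [0.2,-2,0],
  [0.3,-3,0],
  [0.3,-3,0],
  [0.3,-3,0],
  [0.3,-3,0],
  [0.3,-3,0],
  [0.3,-3,0],
], gripper=[0.3,0.3,0.3,0.3,0.3,0.3,0.3,0.3], twist=[0,0,0,0,0,0,0,0])

```text
clock: 20.8
position: [0.4524, -0.1754, 0.2569]
tool_rot: [-3.141, 0.002, 0.0]
force: [0.8, 0.5, -1.9]
grip_width: 0.039
finger_force: 40.7
```

Call:
move_arm([
  [0.3,-3,0],
  [0.3,-3,0],
  [0.3,-3,0],
  [0.3,-2.2,0],
  [0.2,-1.2,0],
  [0.1,-0.4,0],
  [0,0,0],
  [0,0,0],
], gripper=[0.3,0.3,0.3,0.3,0.3,0.3,0.3,0.3], twist=[0,0,0,0,0,0,0,0])

```text
clock: 21.6
position: [0.4681, -0.0506, 0.258]
tool_rot: [3.141, 0.001, -0.001]
force: [0.4, -1.4, -2.1]
grip_width: 0.0387
finger_force: 40.7
```

Run:
```python
from h import *
s=monitor.observe(); print(s["position"],s["tool_rot"]); x,y,z=s["position"]
g=viewer.grab_frame("scene"); b=np.array([x,y,z-.0682])
ci=np.array([(np.cos(a),np.sin(a),0) for a in np.linspace(0,6.28,30)])
crop(g,220,90,140,130,5,"c7.png",proj(g,np.vstack([b+[0,0,.098]+ci*.020,[b],[b+[0,0,.03]],np.array([.4681,-.0414,.093])+ci*.036])))
```

```text
[ 0.46806196 -0.05058077  0.25800784] [ 3.14130897e+00  5.30353113e-04 -1.37396879e-03]
```

View pics/c7.png

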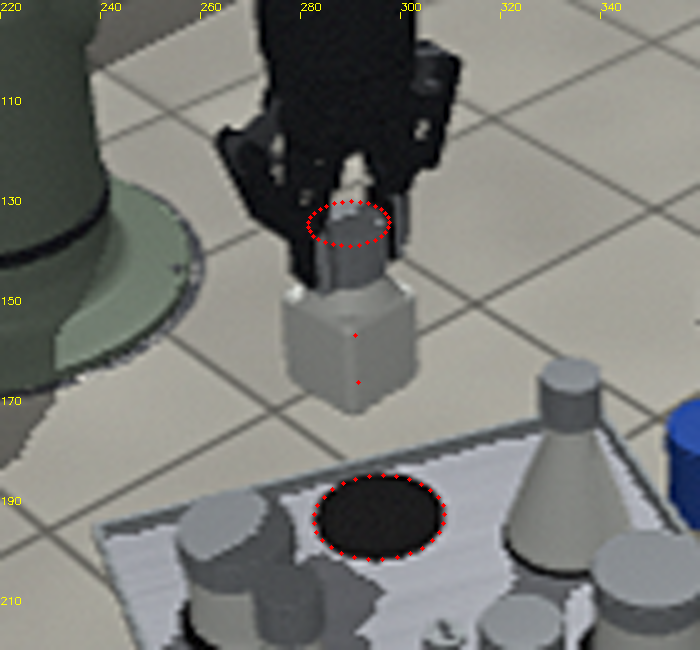

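The bottle hangs upright just short of p4. I'll move it 9 mm in y and lower it.

Call:
move_arm([
  [0,-0.5,0],
  [0,-0.4,0],
  [0,0,1.5],
  [0,0,2.8],
  [0,0,2.5],
  [0,0,1.5],
  [0,0,0.8],
  [0,0,0.2],
], gripper=[0.3,0.3,0.3,0.3,0.3,0.3,0.3,0.3], twist=[0,0,0,0,0,0,0,0])

```text
clock: 22.45
position: [0.4681, -0.0404, 0.1649]
tool_rot: [-3.141, 0.001, -0.0]
force: [0.3, -0.0, -1.8]
grip_width: 0.0389
finger_force: 40.7
```

Call:
move_arm([
  [0,0,0],
  [0,0,0.1],
  [0,0,0.1],
  [0,0,0],
], gripper=[0.3,0.3,0.3,0.3], twist=[0,0,0,0])

```text
clock: 22.85
position: [0.4685, -0.0406, 0.1636]
tool_rot: [3.142, -0.001, -0.0]
force: [-1.4, 0.6, -0.9]
grip_width: 0.0387
finger_force: 40.7
```

Call:
move_arm([
  [0,0.1,0.1],
  [0,0,0.1],
  [0,0,0.1],
  [0,0,0],
], gripper=[0.3,0.3,0.3,0.3], twist=[0,0,0,0])

```text
clock: 23.25
position: [0.4688, -0.0422, 0.1612]
tool_rot: [3.141, -0.001, -0.001]
force: [-4.5, -4.1, 20.2]
grip_width: 0.039
finger_force: 43.0
```

It has touched down, so I'll release, rise and back away.

Call:
move_arm([
  [0,0,-0.1],
  [0,0,0],
  [0,0,0],
  [0,0,-1.5],
  [0,0,-3.5],
  [0,0,-4],
  [-0.5,4,-1],
  [-1,4.5,0],
], gripper=[0.7,0.7,0.7,0.7,0.7,0.7,0.7,0.7], twist=[0,0,0,0,0,0,0,0])

```text
clock: 24.05
position: [0.4544, -0.1267, 0.2632]
tool_rot: [3.141, -0.004, 0.003]
force: [1.4, -0.7, -0.3]
grip_width: 0.0595
finger_force: 0.0
```

Call:
move_arm([
  [0,4.5,0],
  [0,4.5,0],
  [0,4.5,0],
  [0,4.5,0],
  [0,4.5,0],
  [0,3,0],
  [0,1,0],
  [0,0,0],
], gripper=[0.7,0.7,0.7,0.7,0.7,0.7,0.7,0.7], twist=[0,0,0,0,0,0,0,0])

```text
clock: 24.85
position: [0.4528, -0.3924, 0.2607]
tool_rot: [-3.141, 0.001, -0.002]
force: [-0.6, 1.0, -0.6]
grip_width: 0.0597
finger_force: 0.0
```

Run:
```python
from h import *
P=np.array([[0.648,-0.0146],[0.6635,-0.1184],[0.5813,-0.1838],[0.4836,-0.1453],[0.4681,-0.0414],[0.5503,0.0239]])
f=viewer.grab_frame("top");g=viewer.grab_frame("scene")
ci=np.array([(np.cos(a),np.sin(a),0) for a in np.linspace(0,6.28,24)])
h=[.062,.098,.108,.062,.098,.108]; r=[.03,.02,.016]*2
pts=np.vstack([np.r_[P[i],.093+h[i]]+ci*r[i] for i in range(6)])
crop(f,275,115,155,150,3,"a.png",proj(f,pts)); crop(g,230,145,110,150,3,"b.png",proj(g,pts))
cv2.imwrite("pics/c8.png",np.hstack([cv2.imread("pics/a.png"),cv2.imread("pics/b.png")]))
```

```text
(no output)
```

View pics/c8.png

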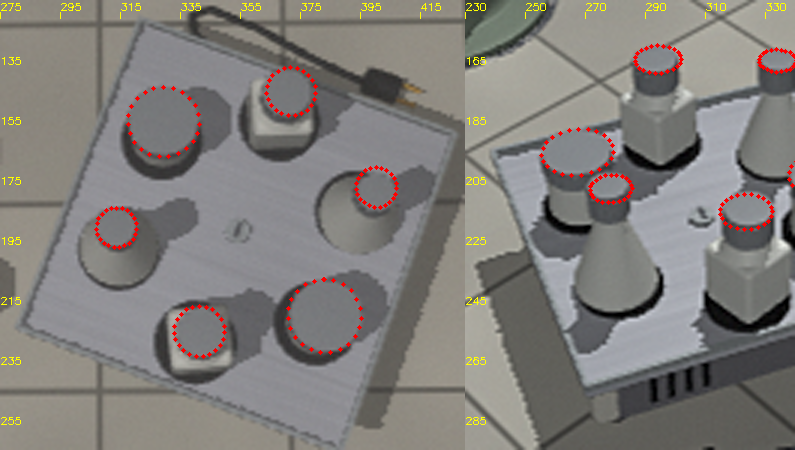

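The final check shows all six vessels upright on their pads: jar opposite jar, bottle opposite bottle, flask opposite flask, and the gripper is clear. I'll hand it in.

```bash
python3 -c "
from workcell import bot
print(bot.job_done())"
```

```text
the job is handed in; nothing more can be done
None
```

The job is handed in at about 25 s of the 104 s: the flasks, bottles and jars each stand straight across from their like, upright; the three I moved are within about 2 mm of pad centre, while one flask and one bottle I left in place sit about 5 mm off.

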